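# Thread the guide bar of a sharpening jig

## Robot

A 6-joint arm with a two-finger parallel gripper is mounted at the origin on the work surface. World frame = base frame: x ahead of the robot, y to its left, z up, the work surface at z = 0. Lengths are in m, angles in degrees, forces in N, time in s.
With the tool pointing down it reaches from about 0.4 to 0.825 m from the base axis. Payload 7 kg.
Tool frame: the origin (TCP) lies at the very end of the fingers, on their centre line; the grasp point (between the pads) lies 19 mm behind it; x points along the fingers, z is the direction in which the jaws open and shut, and the axes are right-handed (so a half turn about x gives the same grasp; the last joint's range is limited). The gripper opens to 88 mm and grips with 3 to 60 N. Pads are 19 mm wide; open, the fingers measure 130 mm over their backs; the gripper's body (78 mm by 193 mm) begins 47 mm behind the grasp point.
Start: joints at [-53.566, 20.546, 0.682, 0, -70.136, -16.507], TCP at [0.23, -0.635, 0.227] pointing down, gripper open.
Joint ranges: [-176.03, 176.03], [-82.01, 121.73], [-58.28, 71.71], [-173.87, 95.51], [-174.79, -0.11], [-173.66, 173.66]. Speed limits (degrees/s): [136.94, 136.94, 172.46, 180, 180, 180].

## Interface

Orientations are given as [roll, pitch, yaw] about the fixed x, y, z axes, in that order (R = Rz(yaw) Ry(pitch) Rx(roll)).
In Python, from plant import * gives the robot as it stands.
- The arm moves only by the tool arm_command, never from a script. Its argument "commands" is one flat list of numbers, 5 for each row, row after row: the shift along the tool's x, y, z in mm, then the turn about the tool's x in degrees, then the opening in per cent of the stroke, from 0 (shut) to 100 (fully open). A call has 1 to 5 rows; each row shifts and turns the pose as measured when the row begins, along the tool's axes as they then stand; what a row does not reach is not made up. A row lasts 1/8 s, in which the tool goes at most 62.5 mm and 10.7 degrees, less where a joint would pass 70% of its speed; a pose out of reach is approached as far as the arm can. A call is refused whole if a number of a shift passes 62.5 or a number of a turn 10.7, either way. A call with a gripper value outside its range is refused whole. The fingers move at their own pace and stop on an object; the grip force is fixed at half the most. Time passes only in rows, so rows that do not move let the fingers close. It gives the time, the measured TCP pose, the force and the opening at its end, in the units of the state.
- get_obs(): the state, without advancing time (a new reading comes with each control period).
- snapshot(name): name is "scene" or "top" or "wrist"; returns a dict with "frame" (400x640x3 uint8, blue, green, red), "fov_y" (degrees; the focal length in pixels is half the picture's height over the tangent of half this angle, whatever the lens; pixels are square), "cx", "cy" (the principal point, pixels), "world_to_cam" (4x4, takes a point from world to camera coordinates). Camera axes: x right, y up, looking along -z (the intrinsics and any distortion apply to the point x, -y, -z); pixel columns grow to the right and rows downward; lengths in m; the calibration is good to about 2 mm. The wrist camera is an equidistant fisheye: a pixel r from the principal point sees the ray r / f radians off the axis. A picture is of the moment at which its call begins. There is no depth.
- close_job(): hands the job in, once; it reports no verdict.
The state is a dict: "clock": time; "joint_pos": joint angles; "qvel": joint speeds; "tau": joint torques, N m; "tool_pos": TCP position; "orientation": TCP orientation; "force": force on the tool from outside, world axes, zero at the start; "moment": the same for the moment, N m; "opening": finger opening in m.
Only numpy, scipy, OpenCV 4.12 (cv2) and the standard library are available. Lean on these libraries where they do the work, as an engineer would, in place of code of your own. Each camera call takes 0.05 s, during which the arm holds its last target. There are 200 camera calls.

## Task

Fit the guide bar to the sharpening jig: lift the bar off its rest by the handle, feed its nose through the hole of the larger guide block and on through the smaller one, until the handle is fully home against the larger block, then let go. The blocks are loose sideways, so feel for the holes and bring the blocks into line with the bar; push gently, never ramming the bar against the jig (at most about 25 N), and leave everything else where it is.

Things in the scene. Friction and masses are not known exactly. Their poses are not given: they have to be found in the camera images.
- bar: the guide bar, about 0.13 kg: a round aluminium rod, 16 mm across, 170 long, set in a box-shaped wooden handle. Origin on the rod's axis at the handle's front face, where the rod leaves it; x points along the rod to its free end (the nose), z up. Handle from x = -80 to 0, rod x = 0 to 170. It starts lying level, axis 34 above the table, nose roughly to the robot's right (-y)
- bar_handle (a point): the centre of the bar's handle (bar x = -40), on its axis. The handle is 80 mm long, 24 wide, 28 high; grip it from above across its 24 width
- bar_nose (a point): the centre of the tip of the bar's nose (bar x = 170); x points out along the bar. The last 4 mm taper from 16 to 11 across, with a flat end
- rest: the fixed wooden rest under the bar: a board 60 mm wide, 8 thick (bar x = -85 to 150), with a support 20 wide, 12 high on it under the handle's rear end (bar x = -76 to -60) and a notched support, top 40 above the table, at bar x = 120. Origin on the table below the bar's origin; x as the bar's
- jig: the sharpening jig, fixed: a plywood board 200 x 140 x 18 mm with two upright wooden guide blocks, 24 thick, each with a round through hole along the jig's x, 18 across, mouth chamfered by 1.5, axis 75 above the table. Origin on the table under the board's centre; x points from the near (larger) to the far (smaller) block, roughly to the robot's right (-y); y sideways, z up
- near_mouth (a point): fixed point on the jig's middle line (x = -72, y = 0, z = 75 mm of the jig), in the plane of the near block's outer face, where the bar goes in. This block is 84 wide, top 100 above the table, x = -72 to -48. It is loose: it slides along jig y, 18 either side, with 1.5 N friction, and stays put; it starts up to 14 off the middle, which no pose tells. It cannot move along x
- far_mouth (a point): fixed point on the jig's middle line (x = 48, y = 0, z = 75 mm of the jig), in the plane of the far block's face that looks to the near block. This block is 76 wide, top 90 above the table, x = 48 to 72, and as loose sideways as the near one: its hole starts by itself up to 14 either side of this point
- gouge: a carving gouge, 190 long, wooden handle 26 thick (bystander); origin at the ferrule where the blade leaves the handle, on the underside
- nut: a small brass disc nut, 22 across, 10 high, lying on the jig's board between the blocks (bystander); origin at its underside
- lino: a black lino panel, 130 x 90 x 6, lying flat (bystander); origin at its underside
- offcut: a wooden offcut, 70 x 45 x 22 (bystander); origin at its underside
- stone: a grey sharpening stone, 170 x 70 x 25 (bystander); origin at its underside
- glue: a white glue bottle, 56 across, 130 high, standing (bystander); origin at its underside
- mallet: a wooden mallet, 240 long, lying (bystander); origin at its underside
There are look-alikes about, which are no part of the job. Several things have the shape of the jig; the one meant has the colours described above.

How it is judged (in metres and radians):
On the way, in this order (a step that is already met when the one before it is completed fails the run):
1. the nose has passed through the larger block, in line with the jig (x of bar_nose in the frame of jig between -0.045 and 0.06 m and y of bar_nose in the frame of jig between -0.021 and 0.021 m and z of bar_nose in the frame of jig between 0.07 and 0.08 m and angle between the x axis of bar and the x axis of jig, either way round below 0.1 rad), for 0.1 s.
2. the nose has passed through the smaller block as well (x of bar_nose in the frame of jig above 0.074 m and y of bar_nose in the frame of jig between -0.021 and 0.021 m and z of bar_nose in the frame of jig between 0.07 and 0.08 m and angle between the x axis of bar and the x axis of jig, either way round below 0.1 rad), for 0.1 s.
At the end, for the whole second after the job is handed in: the bar runs through both blocks, its handle's front face against the outer face of the larger block (gap under 2.5 mm), in line with the jig within 0.1 rad and 5 mm in height, at rest and released (x of bar in the frame of jig between -0.0745 and -0.069 m and x of bar_nose in the frame of jig between 0.095 and 0.102 m and y of bar_nose in the frame of jig between -0.021 and 0.021 m and z of bar_nose in the frame of jig between 0.07 and 0.08 m and angle between the x axis of bar and the x axis of jig, either way round below 0.1 rad and z of bar in the frame of jig between 0.07 and 0.08 m and linear speed of bar below 0.01 m/s and contact force between bar and the fingers below 0.1 N); the robot touches nothing.
It fails at once if the bar is pressed against the jig with more than 40 N (contact force between bar and jig above 40 N).
It fails at once if one of the other loose things is moved by more than 20 mm (distance of any of gouge, nut, lino, offcut, stone, glue, mallet from where it was at the start of the episode above 0.02 m).
It also fails if it takes over 64 s, if anything falls off the work surface, if the arm or the gripper's body presses on something with over 40 N, if the wrist force passes 120 N, or if a joint passes its speed limit or range.

## Working session

There is one attempt and no reset: what is moved stays moved. The work goes in short steps, Python scripts to look and compute and a tool call to move; the robot and the scene stay as the last step left them, time stands still between calls to the robot, and variables do not carry over. Pictures are saved under pics/ and viewed, about 8 in all and at most 12, crops included, and the job is handed in when it is done.

Besides the shell and the picture viewer there is one more tool, called by a JSON object that holds its "name" and its "arguments", one argument or row to a line. arm_command: Moves the arm, as the interface text tells. Its arguments: {"type":"object","properties":{"commands":{"type":"array"}},"required":["commands"]}

```bash
mkdir -p pics; cat > h.py <<'E'
from plant import *
import numpy as np, cv2
from scipy.spatial.transform import Rotation as R
def shot(name):
    s=snapshot(name); return s
def ray(s,u,v,fish=False):
    f=200/np.tan(np.radians(s["fov_y"]/2)); a=(u-s["cx"])/f; b=(v-s["cy"])/f
    if fish:
        r=np.hypot(a,b); k=np.sin(r)/r if r>1e-9 else 1; d=np.array([a*k,-b*k,-np.cos(r)])
    else: d=np.array([a,-b,-1.])
    T=np.array(s["world_to_cam"]); return -T[:3,:3].T@T[:3,3], T[:3,:3].T@d
def atz(s,u,v,z,fish=False):
    o,d=ray(s,u,v,fish); return o+d*(z-o[2])/d[2]
def proj(s,p,fish=False):
    f=200/np.tan(np.radians(s["fov_y"]/2)); T=np.array(s["world_to_cam"]); c=T[:3,:3]@np.array(p)+T[:3,3]
    x,y,z=c[0],-c[1],-c[2]
    if fish:
        r=np.hypot(x,y); th=np.arctan2(r,z); return s["cx"]+f*th*x/r, s["cy"]+f*th*y/r
    return s["cx"]+f*x/z, s["cy"]+f*y/z
E
python3 - <<'E'
from h import *
import pickle
for n in("scene","top"):
    s=shot(n); pickle.dump(s,open(n+'.pkl','wb')); cv2.imwrite(f'pics/{n}0.png',s["frame"]); print(n,s["fov_y"],s["cx"],s["cy"],np.round(ray(s,320,200)[0],3))
o=get_obs(); print(o)
E
```

```text
scene 47.716533750569205 314.46685328174294 203.34903403240835 [1.571 0.056 0.924]
top 47.762792591540574 323.9602388056044 196.7278251966103 [0.204 0.042 1.63 ]
{'clock': 0.1, 'joint_pos': array([-5.35651960e+01,  2.05854850e+01,  6.39439541e-01, -1.80566421e-02,
       -7.01359396e+01, -1.65090819e+01]), 'qvel': array([-0.0261574 , -0.01485537,  0.11455316,  0.07797593, -0.15750276,
       -0.02792996]), 'tau': array([-9.43532068e-04, -5.84161413e+01,  2.93751866e+01,  7.01546922e+00,
        1.01580354e-02, -8.15697581e-05]), 'tool_pos': array([ 0.22989307, -0.63418026,  0.22573937]), 'orientation': array([  4.81241298,  89.91627546, 114.7319875 ]), 'force': array([-0.3974336 ,  0.22905924, -0.52566857]), 'moment': array([-0.05071909,  0.00603657, -0.00416785]), 'opening': 0.0879756022066994}
```

View pics/top0.png

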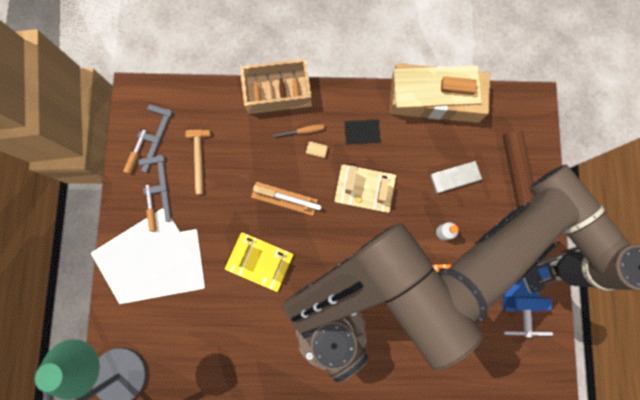

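View pics/scene0.png

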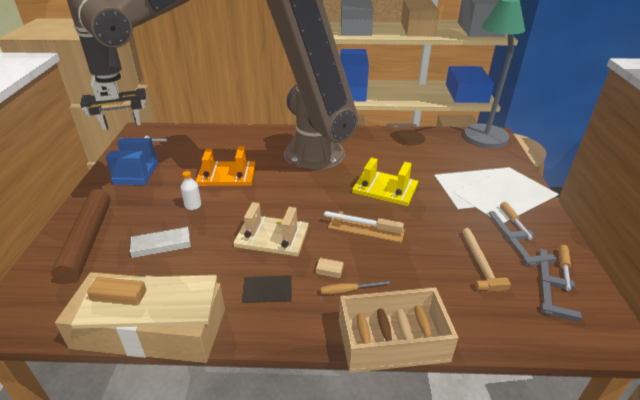

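Jig-like candidates in the top view: pale plywood (365,188), yellow (260,262), orange (440,268, mostly hidden) and blue (528,290). I choose the plywood one. The only bar is at (287,198), with its handle on the left and the nose to the right. Next is one close crop of both.

```bash
python3 - <<'E'
from h import *
import pickle
t=pickle.load(open('top.pkl','rb'))["frame"][155:220,240:405]; s=pickle.load(open('scene.pkl','rb'))["frame"][190:260,225:415]
a=cv2.resize(t,None,fx=4.8,fy=4.8,interpolation=cv2.INTER_CUBIC); b=cv2.resize(s,(a.shape[1],int(70*a.shape[1]/190)),interpolation=cv2.INTER_CUBIC)
print(a.shape,b.shape); cv2.imwrite('pics/c1.png',np.vstack([a,b]))
E
```

```text
(312, 792, 3) (291, 792, 3)
```

View pics/c1.png

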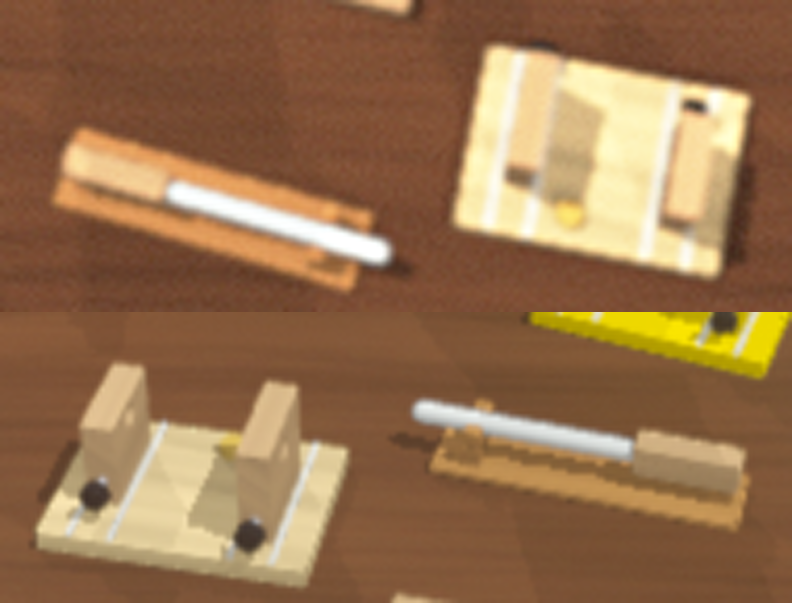

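The crop confirms the plywood jig. Its board corners in the crop are (487,45), (750,92), (718,277) and (455,228), with the larger block on the left. The bar's nose is at (388,252), its handle front at (168,190) and its rear at (66,160).

```bash
python3 - <<'E'
from h import *
import pickle
t=pickle.load(open('top.pkl','rb'));s=pickle.load(open('scene.pkl','rb'))
T=lambda x,y,z: atz(t,(x+.5)/4.8-.5+240,(y+.5)/4.8-.5+155,z)
k=792/190
S=lambda x,y,z: atz(s,(x+.5)/k-.5+225,(y-312+.5)/k-.5+190,z)
c=[T(487,45,.018),T(750,92,.018),T(718,277,.018),T(455,228,.018)]
C=np.mean(c,0); d=c[1]-c[0]+c[2]-c[3]; print('jig',C.round(4),'yaw',np.degrees(np.arctan2(d[1],d[0])),[np.linalg.norm(c[i]-c[i-1]).round(3) for i in range(4)])
print('near top ctr',T(536,115,.1).round(4),'far',T(690,165,.09).round(4))
a=np.degrees(np.arctan2(d[1],d[0]))
yd=np.array([-d[1],d[0],0])/np.linalg.norm(d[:2]); print('off',(T(536,115,.1)-C)@yd,(T(690,165,.09)-C)@yd)
r,f,n=T(66,160,.044),T(168,190,.036),T(390,252,.034)
print('bar',r.round(4),f.round(4),n.round(4),np.linalg.norm(n-f),np.linalg.norm(f-r)); e=n-f; print('yaw',np.degrees(np.arctan2(e[1],e[0])))
n2,f2,r2=S(415,411,.034),S(632,450,.034),S(745,470,.036); print('scene bar',n2.round(4),f2.round(4),r2.round(4)); e=n2-f2;print(np.degrees(np.arctan2(e[1],e[0])))
print('scene jig front corners',S(38,545,.018),S(348,450,.018),S(310,583,0.01),T(718,277,.018),T(487,45,.018))
o=get_obs();M=R.from_euler('xyz',o["orientation"],degrees=True).as_matrix();print(M.round(3))
E
```

```text
jig [ 0.5132 -0.1152  0.018 ] yaw -99.39685128627579 [np.float64(0.144), np.float64(0.203), np.float64(0.145), np.float64(0.201)]
near top ctr [ 0.5294 -0.0592  0.1   ] far [ 0.4969 -0.1716  0.09  ]
off 0.006838265241869371 -0.006933700145407964
bar [0.5001 0.2863 0.044 ] [0.4804 0.2106 0.036 ] [0.4372 0.0442 0.034 ] 0.1719243274561399 0.07866066090886106
yaw -104.53899833913421
scene bar [0.4354 0.0491 0.034 ] [0.4775 0.2114 0.034 ] [0.5006 0.2921 0.036 ]
-104.53549693099029
scene jig front corners [ 0.57824726 -0.2174838   0.018     ] [ 0.46453345 -0.00108552  0.018     ] [ 0.60295063 -0.02186559  0.01      ] [ 0.42544604 -0.20229367  0.018     ] [ 0.60069943 -0.02672457  0.018     ]
[[-0.001 -0.94  -0.341]
 [ 0.001 -0.341  0.94 ]
 [-1.     0.     0.001]]
```

```bash
cat >> h.py <<'E'
def plan(target, yawz, n=5, first=5, op=100):
    """rows towards TCP target with tool-z yaw (deg), n rows total, print first ones"""
    o=get_obs(); M=R.from_euler('xyz',o["orientation"],degrees=True).as_matrix(); p=np.array(o["tool_pos"])
    yz=np.degrees(np.arctan2(M[1,2],M[0,2])); dy=(yawz-yz+180)%360-180
    print('t',round(o["clock"],2),'tcp',p.round(4),'yawz',yz.round(2),'tilt',M[:2,0].round(4),'F',np.round(o["force"],1),'M',np.round(o["moment"],2),'op',round(o["opening"],4))
    d=(np.array(target)-p)/n; th=dy/n
    for i in range(min(n,first)):
        Mi=R.from_euler('z',th*i,degrees=True).as_matrix()@M
        print(np.round(Mi.T@d*1000,1).tolist(), round(-th,2), op)
E
python3 - <<'E'
from h import *
plan([.49,.249,.17],165.5,n=17,first=17)
E
```

```text
t 0.1 tcp [ 0.2299 -0.6342  0.2257] yawz 109.92 tilt [-0.0006  0.0013] F [-0.4  0.2 -0.5] M [-0.05  0.01 -0.  ] op 0.088
[3.3, -32.1, 43.6] -3.27 100
[3.3, -34.5, 41.7] -3.27 100
[3.3, -36.8, 39.7] -3.27 100
[3.3, -39.0, 37.5] -3.27 100
[3.3, -41.1, 35.2] -3.27 100
[3.3, -43.1, 32.8] -3.27 100
[3.3, -44.9, 30.3] -3.27 100
[3.3, -46.5, 27.7] -3.27 100
[3.3, -48.0, 25.0] -3.27 100
[3.3, -49.4, 22.2] -3.27 100
[3.3, -50.6, 19.4] -3.27 100
[3.3, -51.6, 16.5] -3.27 100
[3.3, -52.4, 13.5] -3.27 100
[3.3, -53.1, 10.5] -3.27 100
[3.3, -53.6, 7.4] -3.27 100
[3.3, -54.0, 4.4] -3.27 100
[3.3, -54.1, 1.3] -3.27 100
```

{"name": "arm_command", "arguments": {
  "commands": [0,-50,25,-4,100,0,-50,30,-4,100,0,-50,30,-4,100,0,-50,30,-4,100,0,-45,35,-4,100]
}}

```text
clock: 0.72
tool_pos: [0.3756, -0.3847, 0.222]
orientation: [3.6, 89.6, 133.7]
force: [0.7, -0.2, -0.2]
opening: 0.0878
```

{"name": "arm_command", "arguments": {
  "commands": [0,-40,40,-4,100,0,-40,40,-4,100,0,-40,40,-4,100,0,-40,40,-4,100,0,-40,35,-4,100]
}}

```text
clock: 1.35
tool_pos: [0.3621, -0.098, 0.2222]
orientation: [-15.9, 89.5, 134.9]
force: [1.6, 1.8, 0.3]
opening: 0.0877
```

```bash
python3 - <<'E'
from h import *
plan([.49,.249,.16],165.5,n=8,first=8)
E
```

```text
t 1.35 tcp [ 0.3621 -0.098   0.2222] yawz 150.81 tilt [-0.006   0.0061] F [1.6 1.8 0.3] M [ 0.12 -0.13  0.01] op 0.0877
[7.9, -45.6, 7.1] -1.84 100
[7.9, -45.8, 5.7] -1.84 100
[7.9, -46.0, 4.2] -1.84 100
[7.9, -46.1, 2.7] -1.84 100
[7.9, -46.2, 1.2] -1.84 100
[7.9, -46.2, -0.2] -1.84 100
[7.9, -46.2, -1.7] -1.84 100
[7.9, -46.1, -3.2] -1.84 100
```

{"name": "arm_command", "arguments": {
  "commands": [8,-48,8,-2,100,8,-48,6,-2,100,8,-48,5,-2,100,8,-48,3,-2,100,8,-48,2,-2,100]
}}

```text
clock: 1.98
tool_pos: [0.4408, 0.1389, 0.1842]
orientation: [-65.6, 89.5, 95.8]
force: [-0.5, -0.2, 0.5]
opening: 0.0881
```

{"name": "arm_command", "arguments": {
  "commands": [8,-48,0,-2,100,8,-48,-1,-2,100,8,-40,-2,-2,100,0,0,0,0,100]
}}

```text
clock: 2.48
tool_pos: [0.483, 0.2754, 0.1582]
orientation: [-52.6, 89.6, 115.2]
force: [0.2, -0.8, -0.4]
opening: 0.0874
```

```bash
python3 - <<'E'
from h import *
import pickle
plan([.49,.249,.10],165.5,n=4)
s=shot('wrist'); pickle.dump(s,open('w1.pkl','wb')); cv2.imwrite('pics/w1.png',s["frame"]); print(s["fov_y"],ray(s,320,200,1))
E
```

```text
t 2.48 tcp [0.483  0.2754 0.1582] yawz 167.79 tilt [-0.0032  0.0068] F [ 0.2 -0.8 -0.4] M [-0.08  0.17 -0.03] op 0.0874
[14.5, 6.2, -3.2] 0.57 100
[14.5, 6.1, -3.2] 0.57 100
[14.5, 6.1, -3.3] 0.57 100
[14.5, 6.1, -3.4] 0.57 100
65.70646984690485 (array([0.46943357, 0.20508666, 0.31688568]), array([ 0.05802359,  0.27687774, -0.9591517 ]))
```

View pics/w1.png

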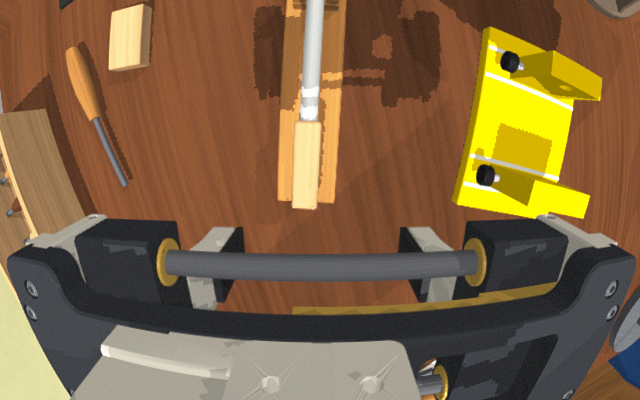

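The wrist view shows the handle top from (308,122) at the front to (304,206) at the rear, with the rod running up to (316,0).

```bash
python3 - <<'E'
from h import *
import pickle
s=pickle.load(open('w1.pkl','rb'))
f=atz(s,308,122,.048,1);r=atz(s,304,206,.048,1);n=atz(s,316,2,.042,1);m=atz(s,310,108,.042,1)
for a,b in((r,f),(m,n),(r,n)):
    e=b-a; print(a.round(4),b.round(4),np.linalg.norm(e).round(4),np.degrees(np.arctan2(e[1],e[0])).round(2))
print((f+r)/2)
c=(f+r)/2
plan([c[0],c[1],.017],165.5,n=4)
E
```

```text
[0.5012 0.2852 0.048 ] [0.4809 0.2122 0.048 ] 0.0757 -105.48
[0.4768 0.2006 0.042 ] [0.4509 0.1056 0.042 ] 0.0984 -105.26
[0.5012 0.2852 0.048 ] [0.4509 0.1056 0.042 ] 0.1865 -105.64
[0.4910474 0.2486711 0.048    ]
t 2.52 tcp [0.4826 0.2743 0.1585] yawz 167.73 tilt [-0.0034  0.0067] F [0.3 0.2 1. ] M [-0.06  0.1   0.03] op 0.0876
[35.3, 6.0, -3.6] 0.56 100
[35.3, 6.0, -3.7] 0.56 100
[35.3, 5.9, -3.7] 0.56 100
[35.3, 5.9, -3.8] 0.56 100
```

{"name": "arm_command", "arguments": {
  "commands": [25,8,-5,1,100,25,8,-5,1,100,20,8,-4,0.7,100,0,0,0,0,100]
}}

```text
clock: 3.02
tool_pos: [0.4894, 0.2446, 0.0876]
orientation: [-49.1, 89.5, 115.7]
force: [0.8, 0.3, 0.4]
opening: 0.0877
```

```bash
python3 - <<'E'
from h import *
plan([.4905,.249,.017],165.,n=4)
E
```

```text
t 3.02 tcp [0.4894 0.2446 0.0876] yawz 164.81 tilt [-0.0035  0.0072] F [0.8 0.3 0.4] M [-0.03  0.1   0.01] op 0.0877
[17.7, -1.0, -0.1] -0.05 100
[17.7, -1.0, -0.1] -0.05 100
[17.7, -1.0, -0.1] -0.05 100
[17.7, -1.0, -0.1] -0.05 100
```

{"name": "arm_command", "arguments": {
  "commands": [25,-1,0,0,100,25,-1,0,0,100,18,-1,0,0,100,3,0,0,0,100,0,0,0,0,100]
}}

```text
clock: 3.65
tool_pos: [0.4928, 0.2496, 0.0217]
orientation: [-90.1, 89.2, 74.7]
force: [0.2, -0.4, 0.9]
opening: 0.0876
```

{"name": "arm_command", "arguments": {
  "commands": [0,0,0,0,20,0,0,0,0,10,0,0,0,0,0,0,0,0,0,0,0,0,0,0,0]
}}

```text
clock: 4.28
tool_pos: [0.4939, 0.2505, 0.0244]
orientation: [-97.4, 89.0, 67.4]
force: [-0.8, -0.4, -0.3]
opening: 0.0431
```

```bash
python3 - <<'E'
from h import *
plan([.4905,.249,.017],165.,n=4)
E
```

```text
t 4.28 tcp [0.4939 0.2505 0.0244] yawz 164.83 tilt [0.0065 0.0157] F [-0.8 -0.4 -0.3] M [-0.02  0.05 -0.04] op 0.0431
[1.8, 0.6, 0.7] -0.04 100
[1.8, 0.6, 0.7] -0.04 100
[1.8, 0.6, 0.7] -0.04 100
[1.8, 0.6, 0.7] -0.04 100
```

{"name": "arm_command", "arguments": {
  "commands": [6,1,3,0,0,0,0,0,0,0,0,0,0,0,0]
}}

```text
clock: 4.65
tool_pos: [0.4904, 0.2503, 0.0177]
orientation: [-96.7, 89.1, 68.1]
force: [-0.6, 0.7, 3.5]
opening: 0.0239
```

```bash
python3 - <<'E'
from h import *
plan([.4905,.249,.017],165.,n=1)
snapshot("top")
plan([.4905,.249,.017],165.,n=1); print(get_obs()["qvel"],get_obs()["joint_pos"])
E
```

```text
t 4.65 tcp [0.4904 0.2503 0.0177] yawz 164.83 tilt [0.0061 0.0153] F [-0.6  0.7  3.5] M [-0.04  0.27 -0.01] op 0.0239
[0.6, 1.3, -0.5] -0.17 100
t 4.7 tcp [0.4904 0.2503 0.0177] yawz 164.83 tilt [0.0061 0.0152] F [-0.6 -0.7 -0.9] M [0.03 0.04 0.  ] op 0.0239
[0.7, 1.2, -0.5] -0.17 100
[ 0.03154065 -0.07191161 -0.00266146 -0.17683031 -0.01198552 -0.02178442] [ 47.18054794  21.63901375 -29.53414689  -0.54656605 -37.94875549
 -61.92252455]
```

Gripped: the opening is 23.9 mm. Next I lift and bring the bar in front of the jig.

{"name": "arm_command", "arguments": {
  "commands": [-15,0,0,0,0,-30,0,0,0,0,0,0,0,0,0]
}}

```text
clock: 5.08
tool_pos: [0.4902, 0.2496, 0.0655]
orientation: [-96.8, 89.1, 68.1]
force: [1.4, 0.7, -1.6]
opening: 0.0238
```

```bash
python3 - <<'E'
from h import *
plan([.5704,.1875,.0587],170.6,n=5,op=0)
E
```

```text
t 5.08 tcp [0.4902 0.2496 0.0655] yawz 164.83 tilt [0.0061 0.0151] F [ 1.4  0.7 -1.6] M [0.19 0.04 0.02] op 0.0238
[1.3, 7.8, -18.7] -1.15 0
[1.3, 8.2, -18.6] -1.15 0
[1.2, 8.6, -18.4] -1.15 0
[1.2, 8.9, -18.2] -1.15 0
[1.2, 9.3, -18.0] -1.15 0
```

{"name": "arm_command", "arguments": {
  "commands": [1,8,-19,-1.2,0,1,8,-19,-1.2,0,1,9,-19,-1.2,0,1,9,-19,-1.2,0,1,9,-18,-1.2,0]
}}

```text
clock: 5.7
tool_pos: [0.5732, 0.1861, 0.0615]
orientation: [-101.0, 89.0, 70.1]
force: [0.4, -0.7, -1.3]
opening: 0.0239
```

```bash
python3 - <<'E'
from h import *
import pickle
plan([.5704,.1875,.0587],170.6,n=1,op=0)
s=shot('wrist'); pickle.dump(s,open('w2.pkl','wb')); cv2.imwrite('pics/w2.png',cv2.resize(s["frame"][0:240,180:460],None,fx=2.5,fy=2.5,interpolation=cv2.INTER_CUBIC))
E
```

```text
t 5.7 tcp [0.5732 0.1861 0.0615] yawz 171.1 tilt [0.0061 0.0169] F [ 0.4 -0.7 -1.3] M [0.09 0.09 0.03] op 0.0239
[2.8, -0.9, 3.0] 0.5 0
```

View pics/w2.png

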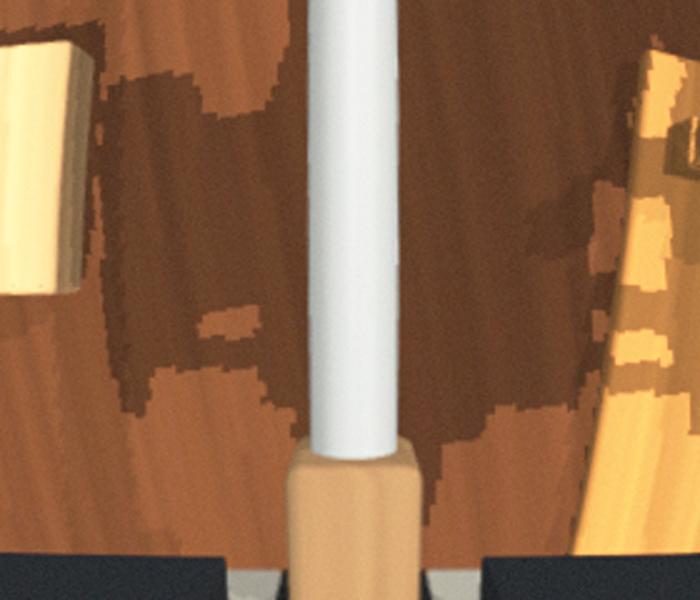

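The nose is outside the wrist view, so I line up next and check with the top and scene cameras.

{"name": "arm_command", "arguments": {
  "commands": [3,5,3,0.5,0]
}}

```text
clock: 5.88
tool_pos: [0.5712, 0.1802, 0.0581]
orientation: [-102.2, 89.0, 68.4]
force: [-0.7, -0.5, -1.8]
opening: 0.0232
```

```bash
python3 - <<'E'
from h import *
import pickle
plan([.5704,.1875,.0587],170.6,n=1,op=0)
t=shot('top');s=shot('scene');pickle.dump((t,s),open('ts2.pkl','wb'))
a=cv2.resize(t["frame"][155:215,300:400],(800,480),interpolation=cv2.INTER_CUBIC); cv2.imwrite('pics/t2.png',a)
b=cv2.resize(s["frame"][185:265,230:390],(800,400),interpolation=cv2.INTER_CUBIC); cv2.imwrite('pics/s2.png',b)
E
```

```text
t 5.88 tcp [0.5712 0.1802 0.0581] yawz 170.55 tilt [0.0066 0.0165] F [-0.7 -0.5 -1.8] M [0.05 0.13 0.01] op 0.0232
[-0.5, -7.1, 1.9] -0.05 0
```

View pics/t2.png

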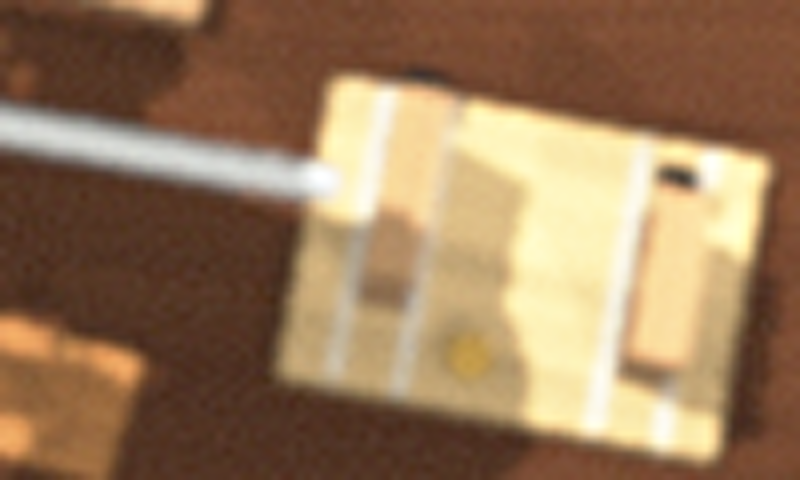

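View pics/s2.png

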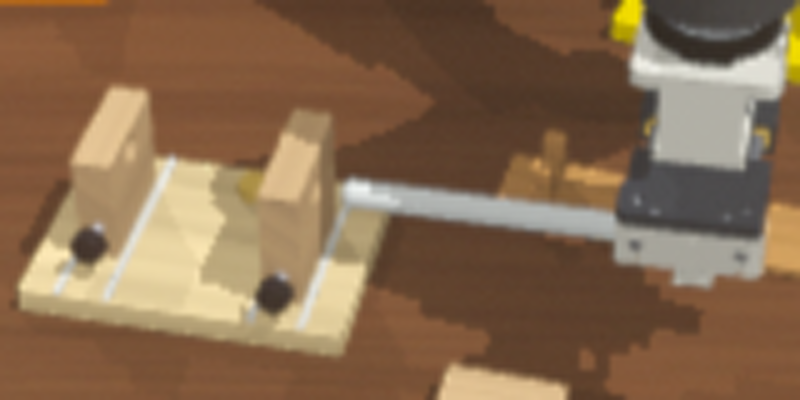

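Top crop: nose tip (338,181), rod axis (0,125) to (325,180), near block top centred at (404,195), far block top at (668,277). The scene crop shows the nose (350,190) just short of the near block's face.

```bash
python3 - <<'E'
from h import *
import pickle
t,s=pickle.load(open('ts2.pkl','rb'))
T=lambda x,y,z: atz(t,(x+.5)/8-.5+300,(y+.5)/8-.5+155,z)
S=lambda x,y,z: atz(s,(x+.5)/5-.5+230,(y+.5)/5-.5+185,z)
c=[T(328,75,.018),T(772,155,.018),T(718,462,.018),T(275,378,.018)]
C=np.mean(c,0); d=c[1]-c[0]+c[2]-c[3]; e=c[0]-c[3]+c[1]-c[2]
print(C,'yaw',np.degrees(np.arctan2(d[1],d[0])),np.degrees(np.arctan2(e[1],e[0]))-90)
yaw=np.radians(np.degrees(np.arctan2(d[1],d[0]))/2+(np.degrees(np.arctan2(e[1],e[0]))-90)/2) if 0 else np.arctan2(d[1],d[0])
u=np.array([np.cos(yaw),np.sin(yaw)]);y=np.array([-u[1],u[0]])
J=lambda p: (np.round((p-C)[:2]@u*1000,1),np.round((p-C)[:2]@y*1000,1))
print('near',[J(T(*q,.1)) for q in((390,85),(460,95),(410,303),(357,298))]); print('far',[J(T(*q,.09)) for q in((652,182),(705,188),(690,372),(627,360))])
for z in(.075,):
  a,b,n=T(0,125,z),T(310,178,z),T(340,181,z); e=b-a; print('bar',J(a),J(b),J(n),np.degrees(np.arctan2(e[1],e[0])),n)
# scene: nose expected pixel & heights: intersect scene nose ray w/ vertical plane at bar
M=R.from_euler('xyz',get_obs()["orientation"],degrees=True).as_matrix(); tcp=get_obs()["tool_pos"]; bd=M[:,1]*np.sign(-M[1,1]); print('bar dir',bd)
for l in (210,):
  p=tcp+bd*.0+np.array([0,0,.0163])+bd*l/1000; print('pred nose',p.round(4)); q=proj(s,p); print('scene crop px',(q[0]-230)*5,(q[1]-185)*5); q=proj(t,p); print('top px',(q[0]-300)*8,(q[1]-155)*8)
E
```

```text
[ 0.51337911 -0.1146426   0.018     ] yaw -99.53119756360248 -99.57437175410719
near [(np.float64(-75.7), np.float64(51.5)), (np.float64(-45.0), np.float64(52.8)), (np.float64(-50.4), np.float64(-41.7)), (np.float64(-73.2), np.float64(-43.7))]
far [(np.float64(44.3), np.float64(32.5)), (np.float64(67.5), np.float64(34.2)), (np.float64(74.1), np.float64(-47.2)), (np.float64(46.5), np.float64(-47.1))]
bar (np.float64(-241.0), np.float64(8.0)) (np.float64(-102.5), np.float64(9.9)) (np.float64(-89.3), np.float64(11.0)) -98.76132787242442 [ 0.53904228 -0.02838622  0.075     ]
bar dir [-0.16383466 -0.98635146 -0.01640125]
pred nose [ 0.5354 -0.0274  0.0705]
scene crop px 340.305159280272 194.8339844726459
top px 333.5736569901319 187.78157289614933
```

```bash
python3 - <<'E'
from h import *
import pickle
s=pickle.load(open('ts2.pkl','rb'))[1]
cv2.imwrite('pics/s3.png',cv2.resize(s["frame"][198:246,242:308],None,fx=12,fy=12,interpolation=cv2.INTER_CUBIC))
E
```

```text
(no output)
```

View pics/s3.png

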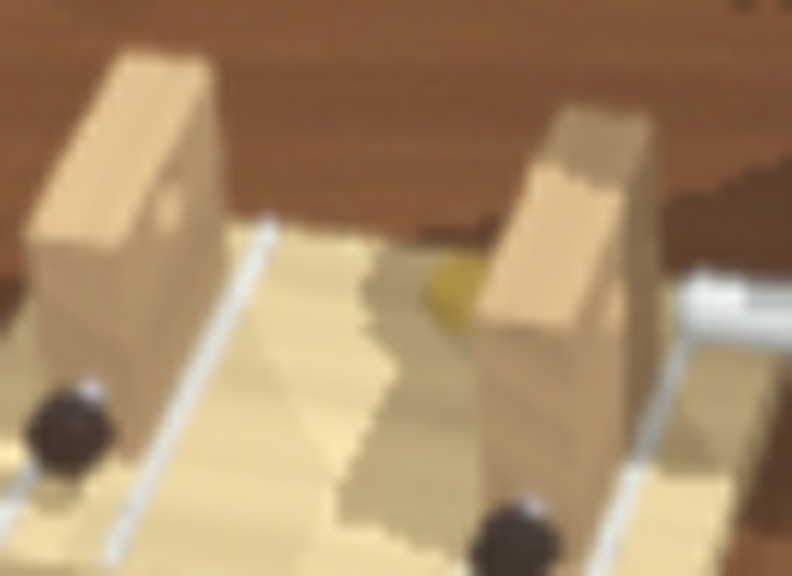

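Scene crop: near block top corners (478,320), (572,327), (652,115) and (563,105), hole spot (615,305). Far block top corners (28,238), (118,245), (210,62) and (125,55), hole spot (168,210). Nose left end (682,303).

```bash
python3 - <<'E'
from h import *
import pickle
t,s=pickle.load(open('ts2.pkl','rb'))
uv=lambda x,y:((x+.5)/12-.5+242,(y+.5)/12-.5+198)
S=lambda x,y,z: atz(s,*uv(x,y),z)
C=np.array([.5133,-.1148,0]);yaw=np.radians(-99.5);u=np.array([np.cos(yaw),np.sin(yaw),0]);y=np.array([-u[1],u[0],0])
J=lambda p:(np.array([(p-C)@u,(p-C)@y,p[2]])*1000).round(1)
print('near',*[J(S(*q,.1)) for q in((478,320),(572,327),(652,115),(563,105))])
print('far',*[J(S(*q,.09)) for q in((28,238),(118,245),(210,62),(125,55))])
def onx(x,yy,X):
    o,d=ray(s,*uv(x,yy)); k=(X-(o-C)@u)/(d@u); return J(o+d*k)
print('holes',onx(615,305,-.072),onx(168,210,.048))
def ony(x,yy,Y):
    o,d=ray(s,*uv(x,yy)); k=(Y-(o-C)@y)/(d@y); return J(o+d*k)
print('nose mid for y=5,10',ony(682,303,.005),ony(682,303,.010),'top/bot',ony(720,272,.008),ony(720,335,.008))
E
```

```text
near [-52.   52.6 100. ] [-74.6  50.7 100. ] [-74.2 -34.2 100. ] [-51.4 -33.8 100. ]
far [68.3 31.8 90. ] [45.7 30.1 90. ] [ 45.6 -46.6  90. ] [ 67.9 -45.2  90. ]
holes [-72.    0.4  65.9] [ 48.  -12.4  67.7]
nose mid for y=5,10 [-90.4   5.   73.2] [-91.6  10.   77.4] top/bot [-100.9    8.    87.1] [-100.6    8.    67. ]
```

```bash
cat >> h.py <<'E'
C=np.array([.5133,-.1148,0]);YAW=-99.5;_y=np.radians(YAW);U=np.array([np.cos(_y),np.sin(_y),0]);Y=np.array([-U[1],U[0],0])
def jp(dx,y=None,z=.0588,n=1,first=5,op=0):
    """advance dx mm along the jig, TCP jig y (mm), z"""
    o=get_obs();p=np.array(o["tool_pos"]);q=np.array([(p-C)@U,(p-C)@Y])*1000
    print('tcp jig x,y',q.round(1),'z',p[2].round(4),'F jig',np.round([np.array(o["force"])@U,np.array(o["force"])@Y,o["force"][2]],1))
    y=q[1] if y is None else y
    tgt=C+U*(q[0]+dx)/1000+Y*y/1000; tgt[2]=z
    plan(tgt,YAW+270,n,first,op)
E
python3 -c "
from h import *
jp(12,n=3)"
```

```text
tcp jig x,y [-299.9    7.1] z 0.0576 F jig [ 0.7 -0.8 -1.2]
t 5.97 tcp [0.5698 0.1798 0.0576] yawz 170.57 tilt [0.005  0.0158] F [-0.9 -0.6 -1.2] M [ 0.07  0.11 -0.01] op 0.0238
[-0.5, 4.0, 0.0] 0.02 0
[-0.5, 4.0, 0.0] 0.02 0
[-0.5, 4.0, 0.0] 0.02 0
```

{"name": "arm_command", "arguments": {
  "commands": [-1.5,5,0,0,0,0,4,0,0,0]
}}

```text
clock: 6.22
tool_pos: [0.5674, 0.1711, 0.0592]
orientation: [-97.7, 89.1, 73.0]
force: [0.3, 0.9, -1.2]
opening: 0.0237
```

```bash
python3 -c "
from h import *
jp(12,n=4)"
```

```text
tcp jig x,y [-290.9    6.1] z 0.0592 F jig [-0.9  0.2 -1.2]
t 6.22 tcp [0.5674 0.1711 0.0592] yawz 170.63 tilt [0.0048 0.0158] F [ 0.3  0.9 -1.2] M [ 0.13  0.1  -0.01] op 0.0237
[0.1, 3.0, 0.0] 0.03 0
[0.1, 3.0, 0.0] 0.03 0
[0.1, 3.0, 0.0] 0.03 0
[0.1, 3.0, 0.0] 0.03 0
```

{"name": "arm_command", "arguments": {
  "commands": [0,3,-1,0,0,0,3,0,0,0,0,3,0,0,0,0,3,0,0,0]
}}

```text
clock: 6.72
tool_pos: [0.5667, 0.1591, 0.0596]
orientation: [-101.7, 89.0, 68.9]
force: [2.3, 0.8, -0.6]
opening: 0.0238
```

```bash
python3 -c "
from h import *
jp(12,n=4,first=1)"
```

```text
tcp jig x,y [-279.     7.5] z 0.0596 F jig [-1.1  2.1 -0.6]
t 6.72 tcp [0.5667 0.1591 0.0596] yawz 170.68 tilt [0.0065 0.017 ] F [ 2.3  0.8 -0.6] M [-0.   -0.17  0.19] op 0.0238
[0.2, 3.0, 0.0] 0.05 0
```

{"name": "arm_command", "arguments": {
  "commands": [0,3,0,0,0,0,3,0,0,0]
}}

```text
clock: 6.98
tool_pos: [0.5661, 0.1529, 0.0597]
orientation: [-103.4, 88.9, 67.3]
force: [0.2, 0.7, -2.4]
opening: 0.0237
```

```bash
python3 -c "
from h import *
jp(12,n=4,first=1)"
```

```text
tcp jig x,y [-272.7    7.9] z 0.0597 F jig [-0.8  0.1 -2.4]
t 6.97 tcp [0.5661 0.1529 0.0597] yawz 170.7 tilt [0.0072 0.0171] F [ 0.2  0.7 -2.4] M [ 0.16 -0.09  0.09] op 0.0237
[0.2, 3.0, 0.0] 0.05 0
```

{"name": "arm_command", "arguments": {
  "commands": [0.5,4,0,0,0,0,4,0,0,0,0,4,0,0,0]
}}

```text
clock: 7.35
tool_pos: [0.564, 0.1401, 0.0589]
orientation: [-103.3, 89.0, 67.4]
force: [0.2, 0.8, -0.9]
opening: 0.0238
```

```bash
python3 -c "
from h import *
jp(12,n=4,first=1)"
```

```text
tcp jig x,y [-259.8    7.9] z 0.0589 F jig [-0.8  0.  -0.9]
t 7.35 tcp [0.564  0.1401 0.0589] yawz 170.7 tilt [0.007  0.0169] F [ 0.2  0.8 -0.9] M [ 0.17 -0.2   0.19] op 0.0238
[-0.0, 3.0, 0.0] 0.05 0
```

{"name": "arm_command", "arguments": {
  "commands": [0,6,0,0,0,0,6,0,0,0,0,6,1,0,0,0,6,2,0,0,0,6,2,0,0]
}}

```text
clock: 7.98
tool_pos: [0.5545, 0.1096, 0.0588]
orientation: [-107.6, 88.9, 63.1]
force: [1.5, 0.6, -0.8]
opening: 0.0243
```

```bash
python3 -c "
from h import *
jp(30,-7,n=5,first=5)"
```

```text
tcp jig x,y [-228.1    3.6] z 0.0588 F jig [-0.8  1.4 -0.8]
t 7.97 tcp [0.5545 0.1096 0.0588] yawz 170.74 tilt [0.0088 0.0174] F [ 1.5  0.6 -0.8] M [ 0.22 -0.49  0.24] op 0.0243
[-0.1, 6.0, 2.1] 0.05 0
[-0.1, 6.0, 2.1] 0.05 0
[-0.1, 6.0, 2.1] 0.05 0
[-0.1, 6.0, 2.1] 0.05 0
[-0.1, 6.0, 2.1] 0.05 0
```

{"name": "arm_command", "arguments": {
  "commands": [0,6,2.5,0,0,0,6,2.5,0,0,0,6,2.5,0,0,0,6,2.5,0,0,0,6,1,0,0]
}}

```text
clock: 8.6
tool_pos: [0.5378, 0.08, 0.0585]
orientation: [-109.0, 88.8, 61.8]
force: [2.0, 0.8, 0.7]
opening: 0.0237
```

```bash
python3 -c "
from h import *
import pickle
jp(12,-7,n=4,first=1)
t=shot('top');s=shot('scene');pickle.dump((t,s),open('ts3.pkl','wb'))
a=cv2.resize(t['frame'][160:215,325:400],(600,440),interpolation=cv2.INTER_CUBIC)
b=cv2.resize(s['frame'][198:248,240:315],(600,400),interpolation=cv2.INTER_CUBIC)
cv2.imwrite('pics/c3.png',np.vstack([a,b])[:840]) 
cv2.imwrite('pics/c3.png',cv2.resize(np.hstack([a[:400],b]),(800,267)) if 0 else cv2.resize(np.vstack([a,b]),(428,600)))
"
```

```text
tcp jig x,y [-196.2   -8. ] z 0.0585 F jig [-1.2  1.9  0.7]
t 8.6 tcp [0.5378 0.08   0.0585] yawz 170.76 tilt [0.0095 0.0177] F [2.  0.8 0.7] M [ 0.15 -0.49  0.2 ] op 0.0237
[-0.1, 3.0, -0.2] 0.06 0
```

View pics/c3.png

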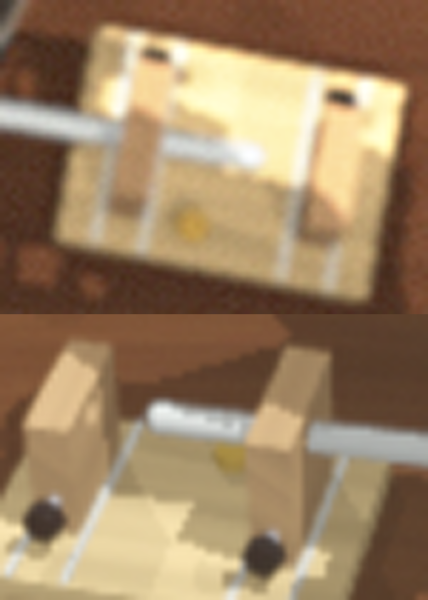

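The bar is through the near block. In the top part of the crop its axis runs (0,115) to (255,155), so it extrapolates to about (331,167) against a far block centre of about (332,170). That is in line within about 2 mm.

{"name": "arm_command", "arguments": {
  "commands": [-0.2,6,0,0,0,-0.2,6,0,0,0,0,6,0,0,0,0,5,0,0,0,0,4,0,0,0]
}}

```text
clock: 9.32
tool_pos: [0.5331, 0.0514, 0.0582]
orientation: [-107.7, 88.9, 63.0]
force: [1.3, 0.7, 0.1]
opening: 0.0237
```

```bash
python3 -c "
from h import *
jp(12,-8,n=4,first=1)"
```

```text
tcp jig x,y [-167.2   -7.9] z 0.0582 F jig [-0.9  1.2  0.1]
t 9.32 tcp [0.5331 0.0514 0.0582] yawz 170.72 tilt [0.0089 0.0175] F [1.3 0.7 0.1] M [ 0.27 -0.35  0.11] op 0.0237
[-0.2, 3.0, 0.0] 0.05 0
```

{"name": "arm_command", "arguments": {
  "commands": [-0.6,3,0,0,0,0,3,0,0,0,0,3,0,0,0]
}}

```text
clock: 9.7
tool_pos: [0.5314, 0.0418, 0.0586]
orientation: [-107.1, 88.9, 63.6]
force: [1.5, -0.3, -0.2]
opening: 0.0238
```

```bash
python3 -c "
from h import *
jp(12,-8,n=4,first=1)"
```

```text
tcp jig x,y [-157.5   -8. ] z 0.0586 F jig [ 0.1  1.5 -0.2]
t 9.7 tcp [0.5314 0.0418 0.0586] yawz 170.7 tilt [0.0087 0.0175] F [ 1.5 -0.3 -0.2] M [ 0.2  -0.42  0.06] op 0.0238
[-0.1, 3.0, 0.0] 0.05 0
```

Nose estimated at x = +53, with no axial force, so I keep feeding gently.

{"name": "arm_command", "arguments": {
  "commands": [0,3,0,0,0,0,3,0,0,0]
}}

```text
clock: 9.95
tool_pos: [0.5305, 0.0356, 0.0585]
orientation: [-107.4, 88.9, 63.3]
force: [1.4, 0.3, -0.6]
opening: 0.024
```

```bash
python3 -c "
from h import *
jp(12,-8,n=4,first=1)"
```

```text
tcp jig x,y [-151.2   -7.9] z 0.0585 F jig [-0.5  1.3 -0.6]
t 9.95 tcp [0.5305 0.0356 0.0585] yawz 170.71 tilt [0.0088 0.0176] F [ 1.4  0.3 -0.6] M [ 0.22 -0.42  0.1 ] op 0.024
[-0.1, 3.0, 0.0] 0.05 0
```

{"name": "arm_command", "arguments": {
  "commands": [0,4,0,0,0,0,4,0,0,0,0,4,0,0,0,0,4,0,0,0]
}}

```text
clock: 10.45
tool_pos: [0.5279, 0.0188, 0.0582]
orientation: [-107.9, 88.9, 62.8]
force: [1.9, 1.5, -0.1]
opening: 0.0239
```

```bash
python3 -c "
from h import *
jp(12,-8,n=4,first=1)"
```

```text
tcp jig x,y [-134.2   -7.7] z 0.0582 F jig [-1.8  1.6 -0.1]
t 10.45 tcp [0.5279 0.0188 0.0582] yawz 170.71 tilt [0.0091 0.0176] F [ 1.9  1.5 -0.1] M [ 0.25 -0.4   0.03] op 0.0239
[-0.2, 3.0, 0.1] 0.05 0
```

{"name": "arm_command", "arguments": {
  "commands": [-0.4,4,0,0,0,0,4,0,0,0,0,4,0,0,0]
}}

```text
clock: 10.82
tool_pos: [0.5258, 0.0061, 0.0584]
orientation: [-107.8, 88.9, 62.9]
force: [1.5, 1.7, -0.4]
opening: 0.0238
```

{"name": "arm_command", "arguments": {
  "commands": [0,2,0,0,0,0,2,0,0,0]
}}

```text
clock: 11.08
tool_pos: [0.525, 0.0017, 0.0583]
orientation: [-107.7, 88.9, 62.9]
force: [1.6, -0.6, -0.5]
opening: 0.0239
```

```bash
python3 -c "
from h import *
jp(12,-8,n=4,first=1)"
```

```text
tcp jig x,y [-116.9   -7.7] z 0.0583 F jig [ 0.3  1.6 -0.5]
t 11.07 tcp [0.525  0.0017 0.0583] yawz 170.69 tilt [0.009  0.0177] F [ 1.6 -0.6 -0.5] M [ 0.29 -0.42  0.07] op 0.0239
[-0.2, 3.0, 0.1] 0.05 0
```

Now 1.5 mm steps until the handle meets the block.

{"name": "arm_command", "arguments": {
  "commands": [0,1.5,0,0,0,0,1.5,0,0,0]
}}

```text
clock: 11.32
tool_pos: [0.5246, -0.0013, 0.0583]
orientation: [-108.1, 88.8, 62.6]
force: [2.0, 5.6, 0.5]
opening: 0.0239
```

{"name": "arm_command", "arguments": {
  "commands": [0,1.5,0,0,0]
}}

```text
clock: 11.45
tool_pos: [0.525, -0.0015, 0.0584]
orientation: [-109.3, 88.7, 61.3]
force: [0.9, 13.2, -2.0]
opening: 0.0242
```

{"name": "arm_command", "arguments": {
  "commands": [0,1.5,0,0,0]
}}

```text
clock: 11.58
tool_pos: [0.5253, -0.0015, 0.0584]
orientation: [-109.6, 88.6, 61.0]
force: [0.7, 10.6, -0.4]
opening: 0.0241
```

```bash
python3 -c "
from h import *
jp(12,-8,n=4,first=1)"
```

```text
tcp jig x,y [-113.7   -6.8] z 0.0584 F jig [-10.5  -1.1  -0.4]
t 11.57 tcp [ 0.5253 -0.0015  0.0584] yawz 170.63 tilt [0.0122 0.022 ] F [ 0.7 10.6 -0.4] M [ 3.65  0.19 -0.19] op 0.0241
[-0.2, 3.0, 0.3] 0.03 0
```

The handle is home: motion stopped at TCP x = -113.7 (expected about -113) with about 10 N of push. Now release.

{"name": "arm_command", "arguments": {
  "commands": [0,0,0,0,15,0,0,0,0,40,0,0,0,0,70,0,0,0,0,70]
}}

```text
clock: 12.08
tool_pos: [0.5238, -0.0019, 0.058]
orientation: [-104.7, 88.7, 65.9]
force: [-0.7, 0.0, -0.1]
opening: 0.0487
```

```bash
python3 -c "
from h import *
jp(0,-7,z=.2,n=5,first=5,op=70)"
```

```text
tcp jig x,y [-113.1   -8.2] z 0.058 F jig [ 0.1 -0.7 -0.1]
t 12.07 tcp [ 0.5238 -0.0019  0.058 ] yawz 170.63 tilt [0.0094 0.0211] F [-0.7  0.  -0.1] M [-0.06  0.13  0.05] op 0.0487
[-28.4, -0.6, -0.4] 0.03 70
[-28.4, -0.6, -0.4] 0.03 70
[-28.4, -0.6, -0.4] 0.03 70
[-28.4, -0.6, -0.4] 0.03 70
[-28.4, -0.6, -0.4] 0.03 70
```

{"name": "arm_command", "arguments": {
  "commands": [-10,0,0,0,70,-28,0,0,0,70,-40,-5,0,0,70,-40,-15,0,0,70,-40,-40,0,0,70]
}}

```text
clock: 12.7
tool_pos: [0.5297, 0.0519, 0.2212]
orientation: [-89.2, 88.9, 81.2]
force: [1.7, -0.3, 0.1]
opening: 0.0611
```

{"name": "arm_command", "arguments": {
  "commands": [0,-40,0,0,70,0,-40,0,0,70,0,0,0,0,70]
}}

```text
clock: 13.08
tool_pos: [0.5454, 0.1351, 0.2303]
orientation: [-109.2, 88.5, 61.2]
force: [-0.3, 0.2, 0.3]
opening: 0.0617
```

```bash
python3 -c "
from h import *
import pickle
jp(0)
t=shot('top');s=shot('scene');pickle.dump((t,s),open('ts4.pkl','wb'))
a=cv2.resize(t['frame'][155:215,310:410],(600,360),interpolation=cv2.INTER_CUBIC)
b=cv2.resize(s['frame'][198:238,230:330],(600,240),interpolation=cv2.INTER_CUBIC)
cv2.imwrite('pics/c4.png',np.vstack([a,b]))
"
```

```text
tcp jig x,y [-251.8   -9.6] z 0.2303 F jig [-0.1 -0.4  0.3]
t 13.07 tcp [0.5454 0.1351 0.2303] yawz 170.48 tilt [0.0125 0.0228] F [-0.3  0.2  0.3] M [-0.16  0.15 -0.01] op 0.0617
[171.5, 4.2, 1.5] -0.02 0
```

View pics/c4.png

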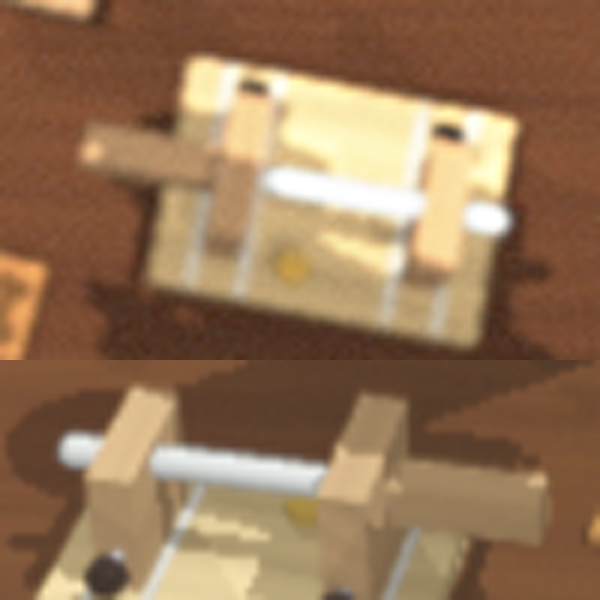

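The handle sits against the near block at (215,165) in the top view. The rod passes through both blocks and the nose sticks out at (510,220). The nut has not moved.

```bash
python3 -c "
from h import *
import pickle
t=pickle.load(open('ts4.pkl','rb'))[0]
for x,y in((510,219),(82,152)):
    p=atz(t,(x+.5)/6-.5+310,(y+.5)/6-.5+155,.075); print(((p-C)@U).round(4),((p-C)@Y).round(4))
print(close_job())"
```

```text
0.1002 -0.0038
-0.1527 -0.0107
the job is handed in; nothing more can be done
None
```

The guide bar is fitted and the job is handed in at about 13 s. `close_job()` gives no verdict, so the result rests on my own checks.

- **What I did:** I picked the plywood jig and gripped the bar by its handle. I fed the nose through the larger block at about 7 mm off the middle line. With the bar in it, I slid that block across about 15 mm to line up with the smaller one. Then I fed the bar on until the handle stopped against the larger block, released it and moved the arm clear.
- **Forces:** The highest reading was about 13 N, as the handle came home. It was never more than about 3 N while passing through the holes.
- **Last picture:** The rod runs through both blocks with the handle against the larger one. The nose measures x ≈ 0.100 m in the jig frame (target 0.095–0.102), and the handle's rear end ≈ -0.153 m (ideal -0.152).
- **Disagreements:** In that last picture the nose is at y ≈ -4 mm and the handle's rear at -11 mm. Over the bar's 250 mm that is about 0.03 rad, within picture accuracy and the 0.1 rad limit. The top and scene cameras also differed by 2–4 mm on the sideways position, so I went by feel there.
- **Not checked:** I did not measure the bar's height after release. I saw the nut unmoved in the last crop, but did not re-measure the other loose things.

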